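# Check the packet sealer's jaw gap with the orange blade gauge

### The arm

A 6-joint arm with a two-finger parallel gripper is mounted at the origin on the work surface. World frame = base frame: x ahead of the robot, y to its left, z up, the work surface at z = 0. Lengths are in m, angles in rad, forces in N, time in s.
With the tool pointing down it reaches from about 0.2 to 0.875 m from the base axis. Payload 3.4 kg.
Tool frame: the origin (TCP) lies between the finger pads; the fingertips stand 14 mm ahead of it and the grasp point (between the pads) lies 5 mm behind it (tcp_to_tips is the distance from the TCP to the fingertips, in m); z points along the fingers, y is the line along which they close (so a half turn about z gives the same grasp; the last joint's range is limited). The gripper opens to 94 mm and grips with 3 to 60 N. Pads are 16 mm wide; open, the fingers measure 119 mm over their backs; the gripper's body (75 mm by 177 mm) begins 78 mm behind the grasp point.
Start: joints at [-1.346, 0.276, 1.505, -0, 1.361, -0.121], TCP at [0.195, -0.541, 0.219] pointing down, gripper open.
Joint ranges: [-2.89, 2.89], [-0.75, 2.08], [0.22, 2.7], [-1.18, 4.32], [0.11, 2.71], [-2.7, 2.7]. Speed limits (rad/s): [2.57, 2.57, 3.14, 3.14, 3.14, 3.14].

### API

Orientations are given as a 3x3 rotation matrix whose columns are the frame's x, y, z axes.
In Python, from station import observe, snapshot, close_job, trace, tcp_to_tips gives the robot as it stands.
- The arm moves only by the shell command python3 -m pendant 'ROWS' [OPENING]. ROWS is a JSON object of lists of equal length, an entry for each row: "slide": the shift along the world's x, y, z in m, a list of three; "spin": the turn about the world's z in rad. A call has 1 to 12 rows; each row shifts and turns the commanded pose from where the row before left it; what a row does not reach is not made up. A row lasts 1/12 s, in which the tool goes at most 41.7 mm and 7.16 degrees, less where a joint would pass 70% of its speed; a pose out of reach is approached as far as the arm can. A call is refused whole if a number of a shift passes 0.0417 or a number of a turn 0.125, either way. A call with a gripper value outside its range is refused whole. OPENING is the finger opening in m, from 0 to 0.094, set as the call begins (- or left out, the last holds). The fingers move at their own pace and stop on an object; the grip force is fixed at half the most. Time passes only in rows, so rows that do not move let the fingers close. It gives the time, the measured TCP pose, the force, the opening and the grip force at its end, in the units of the state.
- observe(): the state, without advancing time (a new reading comes with each control period).
- snapshot(name): name is "scene" or "top"; returns a dict with "img" (480x640x3 uint8, red, green, blue), "depth" (480x640 float32, m along the optical axis (not along the pixel's ray), 0 where there is no reading), "fx", "fy", "cx", "cy" (pixels), "origin" and "attitude" of the camera in the world. Camera axes: x right, y down, z forward; pixel columns grow to the right and rows downward; lengths in m; the calibration is good to about 2 mm. A picture is of the moment at which its call begins.
- close_job(): hands the job in; it is judged then, once.
Trained networks look in a picture, given as the dict that the camera call returned (one of the last four; its "shot" number tells which), for a name from the list of things; names that differ only in an ending like _2 or _b are one class to them, and where a whole thing is asked for, a point or a joint stands for the part that bears it (a point fixed in the world has none). Each returns a list of dicts, best first, with "confidence" (0 to 1); they miss things now and then, are a little off and sometimes report something else, mostly with a low value. They report only what shows in the picture. A call takes as long as a camera call. They do not tell look-alikes from the thing itself.
- trace(target, picture): "mask" (480x640 bool, what is visible of it) and "position" ([row, column] in pixels, amid what is visible of it).
The state is a dict: "t": time; "joints": joint angles; "qvel": joint speeds; "joint_efforts": joint torques, N m; "position": TCP position; "tool_rot": TCP orientation; "force": force on the tool from outside, world axes, zero at the start; "moment": the same for the moment, N m; "finger_gap": finger opening in m; "finger_force": force on a finger pad.
Only numpy, scipy, OpenCV 4.12 (cv2) and the standard library are available. Lean on these libraries where they do the work, as an engineer would, in place of code of your own. Each camera call takes 0.05 s, during which the arm holds its last target. There are 200 camera calls.

### The job

Before packing starts, check that the packet sealer's jaw gap is clear: take the gauge with the orange grip out of the wooden rack and lower its blade into the gap until its crossbar rests on the sealer's two end blocks, keeping hold of it until it is down. Let go and leave it standing there, and leave the blue and the white gauge where they are in the rack.

Things in the scene. Friction and masses are not known exactly. Their poses are not given: they have to be found in the camera images.
- orange_gauge_grip (a point): Centre of the orange grip of a loose T-shaped gauge, 150 g. Grip 36 mm along x, 24 mm along y (grasp across this), 44 mm tall. Below it a crossbar 120 (x) by 24 (y) by 12 mm tall, underside 34 mm below this point; below that a flat steel blade 40 wide (x), 6 thick (y), tip 79 mm below this point. z up; either way round is the same. Starts hanging in a wooden rack: lift it straight up.
- gap (a point): Mid-gap, level with the flat tops of the end blocks, 75 mm above the table; sealer fixed, lime and grey, black box 65 mm high past its +x block. Gap: open on top, 70 mm along x, 20 along y, 55 deep; lips slope out to a 50 mm mouth. End blocks 30 (x) by 90 mm (y) close its ends. Seated: crossbar along x on both blocks, grip centre 34 mm above this point. z up.
- blue_gauge_grip (a point): Centre of the blue grip of a second gauge of the same shape and axes, to be left alone. All three hang by their crossbars on two rack rails (tops 60 mm above the table, cleats 8 mm higher beside each crossbar), side by side 76 mm apart, in any order.
- white_gauge_grip (a point): Centre of the white grip of the third gauge of the same shape and axes, hanging in the same rack, to be left alone.
There are look-alikes about, which are no part of the job. Leave any pink look-alike of the part that bears orange_gauge_grip alone.

How it is judged:
On the way:
1. the orange gauge, still held, is down in the jaw gap with its crossbar within 15 mm of the end blocks (z of orange_gauge_grip in the frame of gap below 0.049 m and x of orange_gauge_grip in the frame of gap between -0.02 and 0.02 m and y of orange_gauge_grip in the frame of gap between -0.02 and 0.02 m and contact force between the fingers and orange_gauge above 0.5 N), for 0.1 s.
At the end, for the whole second after the job is handed in: The orange gauge stands at rest and let go in the jaw gap: its crossbar on both end blocks (height within 7 mm), upright within 10 degrees, within 20 mm of the gap's middle along it and 15 mm across it; the blue and white gauges are within 20 mm of where they started (z of orange_gauge_grip in the frame of gap between 0.027 and 0.041 m and x of orange_gauge_grip in the frame of gap between -0.02 and 0.02 m and y of orange_gauge_grip in the frame of gap between -0.015 and 0.015 m and angle between orange_gauge_grip's own z axis and vertical below 0.175 rad and linear speed of orange_gauge below 0.02 m/s and distance of each of blue_gauge_grip, white_gauge_grip from where it was at the start of the episode below 0.02 m); the robot touches nothing.
It fails at once if the blue or the white gauge is taken out of or knocked about in the rack (moved more than 30 mm) (distance of any of blue_gauge_grip, white_gauge_grip from where it was at the start of the episode above 0.03 m).
It also fails if it takes over 43 s, if anything falls off the work surface, if the arm or the gripper's body presses on something with over 40 N, if the wrist force passes 120 N, or if a joint passes its speed limit or range.

## Working session

There is one attempt and no reset: what is moved stays moved. The work goes in short steps, Python scripts to look and compute and a shell command to move; the robot and the scene stay as the last step left them, time stands still between calls to the robot, and variables do not carry over. Pictures are saved under pics/ and viewed, at most 10 in all, crops included, and the job is handed in when it is done.

```bash
mkdir -p pics
cat > h.py <<'E'
import numpy as np, cv2
from station import *
def cloud(s):
    v,u=np.mgrid[0:480,0:640]; d=s["depth"]
    p=np.stack([(u-s["cx"])/s["fx"]*d,(v-s["cy"])/s["fy"]*d,d],-1)
    return p@np.array(s["attitude"]).T+np.array(s["origin"])
def save(n,im): cv2.imwrite("pics/"+n,cv2.cvtColor(im,cv2.COLOR_RGB2BGR))
E
python3 - <<'E'
from h import *
for n in("top","scene"):
    s=snapshot(n); save(n+"1.png",s["img"]); P=cloud(s); np.savez(n+".npz",P=P,img=s["img"])
    print(n,s["origin"])
    for t in("orange_gauge_grip","blue_gauge_grip","white_gauge_grip","gap"):
        try:
            for r in trace(t,s)[:3]:
                q=P[r["mask"]&(s["depth"]>0)]
                print(t,round(r["confidence"],2),np.round(r["position"]),np.round(np.median(q,0),3),np.round(np.percentile(q,[2],0),3),np.round(np.percentile(q,[98],0),3))
        except Exception as e: print(t,e)
E
```

```text
top [ 0.40996279 -0.01365796  0.80580751]
orange_gauge_grip 0.95 [219. 231.] [0.536 0.145 0.073] [[0.485 0.126 0.061]] [[0.598 0.174 0.118]]
orange_gauge_grip 0.81 [112. 332.] [ 0.716 -0.032  0.059] [[ 0.673 -0.052  0.048]] [[ 0.784 -0.011  0.103]]
orange_gauge_grip 0.57 [362. 226.] [0.309 0.152 0.058] [[0.278 0.103 0.046]] [[0.338 0.208 0.103]]
blue_gauge_grip 0.84 [229. 187.] [0.515 0.217 0.073] [[0.464 0.198 0.058]] [[0.574 0.244 0.117]]
white_gauge_grip 0.63 [249. 144.] [0.494 0.289 0.073] [[0.443 0.27  0.017]] [[0.553 0.319 0.117]]
gap 0.64 [205. 398.] [ 0.563 -0.152  0.065] [[ 0.475 -0.208  0.016]] [[ 0.648 -0.1    0.077]]
scene [ 0.76189561 -0.41994513  0.63569915]
orange_gauge_grip 0.91 [192. 378.] [0.544 0.143 0.071] [[0.49  0.124 0.016]] [[0.596 0.182 0.116]]
orange_gauge_grip 0.8 [158. 271.] [0.311 0.15  0.056] [[ 0.276  0.103 -0.   ]] [[0.338 0.207 0.101]]
orange_gauge_grip 0.77 [313. 440.] [ 0.731 -0.036  0.056] [[ 0.676 -0.053  0.   ]] [[ 0.786 -0.009  0.101]]
blue_gauge_grip 0.66 [163. 385.] [0.523 0.214 0.072] [[0.465 0.196 0.032]] [[0.573 0.244 0.116]]
gap 0.72 [343. 299.] [ 0.579 -0.177  0.063] [[ 0.478 -0.217  0.004]] [[ 0.655 -0.116  0.075]]
```

View pics/top1.png

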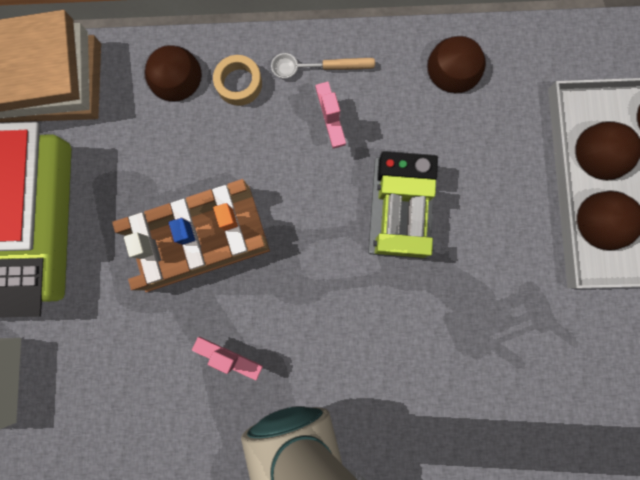

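View pics/scene1.png

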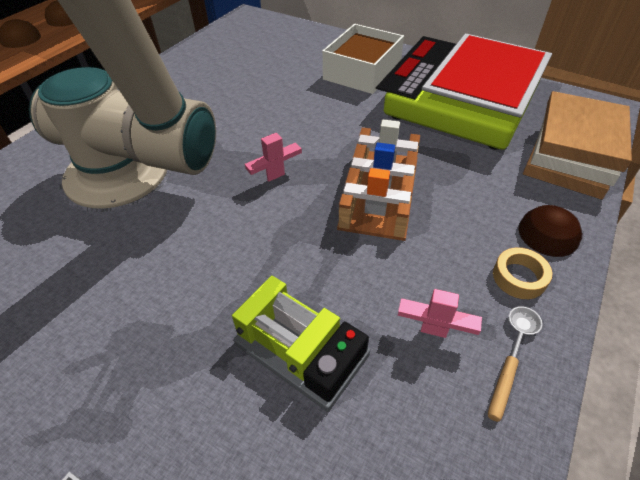

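The top picture shows the rack at rows 180–290, with the white (245,137), blue (230,181) and orange (216,224) grips. The sealer is at (205,405), its black box towards world +x. 

Candidates for the orange gauge are (216,224), which is orange and in the rack, and two pink look-alikes loose on the table at (112,332) and (358,226). Only the first fits, by its colour and its place in the rack. Next I'll measure it and confirm with a crop.

Run:
```python
from h import *
d=np.load("top.npz");P=d["P"];im=d["img"];z=P[...,2]
hsv=cv2.cvtColor(im,cv2.COLOR_RGB2HSV)
v,u=np.mgrid[0:480,0:640]
def rect(m,n):
    q=P[m]; r=cv2.minAreaRect((q[:,:2]*1000).astype(np.float32)); print(n,len(q),np.round(r[0],1),np.round(r[1],1),round(r[2],1),"z",np.round(np.percentile(q[:,2],[5,50,95]),3))
box=lambda a,b,c,e:(v>a)&(v<b)&(u>c)&(u<e)
for n,b in(("org",box(195,240,205,245)),("blu",box(210,255,165,205)),("wht",box(225,270,118,158))): rect(b&(z>.105),n+" top")
sat=hsv[...,1]<50
rect(box(180,260,205,250)&(z>.062)&(z<.085)&sat&(hsv[...,2]>150),"org crossbar")
rect(box(190,270,165,210)&(z>.062)&(z<.085)&sat&(hsv[...,2]>150),"blu crossbar")
g=(hsv[...,0]>25)&(hsv[...,0]<45)&(hsv[...,1]>120)&(z>.068)&(z<.082)
rect(box(165,265,365,445)&g,"blocks"); rect(box(165,205,365,445)&g,"blk+x"); rect(box(225,265,365,445)&g,"blk-x")
c=im[140:310,100:460]; save("crop1.png",cv2.resize(c,None,fx=2.2,fy=2.2,interpolation=cv2.INTER_CUBIC))
d=np.load("scene.npz");P=d["P"];im=d["img"];z=P[...,2]
hsv=cv2.cvtColor(im,cv2.COLOR_RGB2HSV)
g=(hsv[...,0]>25)&(hsv[...,0]<45)&(hsv[...,1]>120)&(z>.068)&(z<.082)
rect(box(260,400,220,380)&g,"S blocks")
rect(box(150,200,355,400)&(z>.105)&(hsv[...,0]<20)&(hsv[...,1]>150),"S org top")
o=observe();print(np.round(o["position"],4),np.round(o["tool_rot"],3).tolist(),o["finger_gap"],o["t"])
```

```text
org top 361 [476.5  81.1] [228.7  36.1] 46.0 z [0.11  0.115 0.118]
blu top 378 [461.  117.2] [278.2  39.5] 60.6 z [0.108 0.115 0.118]
wht top 388 [447.2 152.4] [338.   40.9] 70.4 z [0.108 0.115 0.118]
org crossbar 621 [541.8 149.1] [120.5  24.7] 17.1 z [0.069 0.072 0.074]
blu crossbar 632 [519.9 221.9] [121.   27.3] 18.3 z [0.069 0.072 0.074]
blocks 1871 [ 540.2 -154.1] [ 90.1 130.7] 83.5 z [0.072 0.075 0.077]
blk+x 925 [ 589.7 -159.7] [90.1 31.1] 83.5 z [0.072 0.075 0.077]
blk-x 946 [ 490.4 -148.3] [89.6 30.3] 83.6 z [0.072 0.075 0.077]
S blocks 2421 [ 539.9 -155.1] [ 90.4 131. ] 83.6 z [0.071 0.074 0.075]
S org top 267 [ 640.9 -132.7] [ 36.4 622.4] 19.5 z [0.107 0.114 0.116]
[ 0.1949 -0.541   0.2195] [[0.941, 0.339, -0.0], [0.339, -0.941, -0.0], [-0.0, 0.0, -1.0]] 0.0940445234647068 0.5
```

View pics/crop1.png

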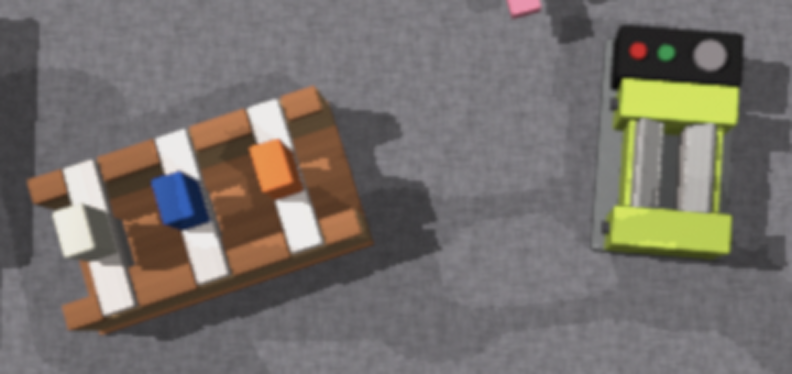

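The crop confirms it: the orange grip (crop 272,167) hangs at the right-hand end of the rack with blue and white to its left. The sealer's +x block adjoins the black box. I'll approach high over the orange gauge.

```bash
python3 -m pendant '{"slide":[[0.0175,0.0345,0],[0.0175,0.0345,0],[0.0175,0.0345,0],[0.0175,0.0345,0],[0.0175,0.0345,0],[0.0175,0.0345,0],[0.0175,0.0345,0],[0.0175,0.0345,0],[0.0175,0.0345,0],[0.0175,0.0345,0]],"spin":[-0.0044,-0.0044,-0.0044,-0.0044,-0.0044,-0.0044,-0.0044,-0.0044,-0.0044,-0.0044]}' 0.054
python3 -m pendant '{"slide":[[0.0175,0.0345,0],[0.0175,0.0345,0],[0.0175,0.0345,0],[0.0175,0.0345,0],[0.0175,0.0345,0],[0.0175,0.0345,0],[0.0175,0.0345,0],[0.0175,0.0345,0],[0.0175,0.0345,0],[0.0175,0.0345,0],[0,0,0],[0,0,0]],"spin":[0,0,0,0,0,0,0,0,0,0,0,0]}'
python3 - <<'E'
from h import *
d=np.load("top.npz");P=d["P"];z=P[...,2]
v,u=np.mgrid[0:480,0:640]
m=(v>195)&(v<240)&(u>205)&(u<245)&(z>.111)&(z<.125)
r=cv2.minAreaRect((P[m][:,:2]*1000).astype(np.float32));print("top",r,P[m].mean(0))
d=np.load("scene.npz");P=d["P"];z=P[...,2]
m=(v>150)&(v<215)&(u>355)&(u<400)&(z>.109)&(z<.125)&(P[...,1]<.18)
r=cv2.minAreaRect((P[m][:,:2]*1000).astype(np.float32));print("scene",r,P[m].mean(0))
o=observe();print(np.round(o["position"],4),np.round(o["tool_rot"],3).tolist(),o["finger_gap"],o["t"])
E
```

```text
t: 1.33
position: [0.3703, -0.1943, 0.2198]
tool_rot: [[0.955, 0.297, 0.001], [0.297, -0.955, -0.001], [0.001, 0.001, -1.0]]
force: [1.3, -0.8, -0.4]
finger_gap: 0.0539
finger_force: 0.0
t: 2.33
position: [0.5452, 0.1505, 0.219]
tool_rot: [[0.954, 0.3, -0.001], [0.3, -0.954, -0.0], [-0.001, 0.0, -1.0]]
force: [-0.2, -0.4, -0.5]
finger_gap: 0.0536
finger_force: 0.0
top ((541.652099609375, 149.1247100830078), (36.90065383911133, 24.261539459228516), 16.316524505615234) [0.54126799 0.14851747 0.11541702]
scene ((541.4622192382812, 147.78085327148438), (36.18074417114258, 27.349994659423828), 19.417274475097656) [0.54240232 0.14596629 0.11408876]
[0.5452 0.1505 0.219 ] [[0.954, 0.3, -0.001], [0.3, -0.954, -0.0], [-0.001, 0.0, -1.0]] 0.05360216741254835 2.3333
```

```bash
python3 -m pendant '{"slide":[[-0.0036,-0.0017,-0.02],[0,0,-0.02],[0,0,-0.02],[0,0,-0.02],[0,0,-0.015],[0,0,-0.012],[0,0,-0.01],[0,0,-0.01],[0,0,0],[0,0,0]],"spin":[0,0,0,0,0,0,0,0,0,0]}' 0.054
python3 -m pendant '{"slide":[[0,0,0],[0,0,0],[0,0,0],[0,0,0],[0,0,0],[0,0,0],[0,0,0],[0,0,0],[0,0,0],[0,0,0]],"spin":[0,0,0,0,0,0,0,0,0,0]}' 0.01
```

```text
t: 3.17
position: [0.541, 0.1467, 0.0924]
tool_rot: [[0.955, 0.297, -0.001], [0.297, -0.955, -0.0], [-0.001, 0.0, -1.0]]
force: [-0.1, -0.1, -0.4]
finger_gap: 0.0541
finger_force: 0.0
t: 4.0
position: [0.5414, 0.1476, 0.0929]
tool_rot: [[0.955, 0.297, 0.0], [0.297, -0.955, 0.0], [0.001, -0.0, -1.0]]
force: [-0.8, 2.6, 4.5]
finger_gap: 0.0237
finger_force: 30.0
```

```bash
python3 -m pendant '{"slide":[[0,0,0.006],[0,0,0.01],[0,0,0.012],[0,0,0.012],[0,0,0.012],[0,0,0.012],[0,0,0.014],[0,0,0.014],[0,0,0.014],[0,0,0.01],[0,0,0],[0,0,0]],"spin":[0,0,0,0,0,0,0,0,0,0,0,0]}'
python3 -m pendant '{"slide":[[0,-0.02,0],[0,-0.03,0],[0,-0.03,0],[0,-0.03,0],[0,-0.03,0],[0,-0.03,0],[0,-0.03,0],[0,-0.03,0],[0,-0.03,0],[0,-0.025,0],[0,-0.012,0],[0,0,0]],"spin":[-0.04,-0.04,-0.04,-0.04,-0.04,-0.04,-0.04,-0.04,-0.04,-0.04,-0.013,0]}'
python3 - <<'E'
from h import *
o=observe();print(np.round(o["position"],4),np.degrees(np.arctan2(o["tool_rot"][1][0],o["tool_rot"][0][0])))
for n in("top","scene"):
    s=snapshot(n);save(n+"2.png",s["img"]);P=cloud(s);np.savez(n+"2.npz",P=P,img=s["img"])
    m=(P[...,2]>.1)&(P[...,2]<.25)&(abs(P[...,0]-.54)<.1)&(abs(P[...,1]+.15)<.12)
    hsv=cv2.cvtColor(s["img"],cv2.COLOR_RGB2HSV)
    w=m&(hsv[...,1]<50)&(hsv[...,2]>140)&(P[...,2]>.16)&(P[...,2]<.19)
    if w.sum()>20:
        print(n,w.sum(),cv2.minAreaRect((P[w][:,:2]*1000).astype(np.float32)),np.percentile(P[w][:,2],[5,50,95]))
E
```

```text
t: 5.0
position: [0.5414, 0.1472, 0.2089]
tool_rot: [[0.955, 0.297, 0.001], [0.297, -0.955, -0.0], [0.001, 0.0, -1.0]]
force: [-0.3, 0.6, -1.0]
finger_gap: 0.024
finger_force: 30.0
t: 6.0
position: [0.5408, -0.1519, 0.2073]
tool_rot: [[0.993, -0.114, -0.002], [-0.114, -0.993, -0.0], [-0.002, 0.0, -1.0]]
force: [0.2, -0.4, -1.1]
finger_gap: 0.0242
finger_force: 30.0
[ 0.5408 -0.1519  0.2073] -6.537013759254842
scene 732 ((546.2920532226562, -150.5123291015625), (25.01140785217285, 109.89205169677734), 83.60443878173828) [0.18411813 0.1855399  0.18685906]
```

View pics/scene2.png

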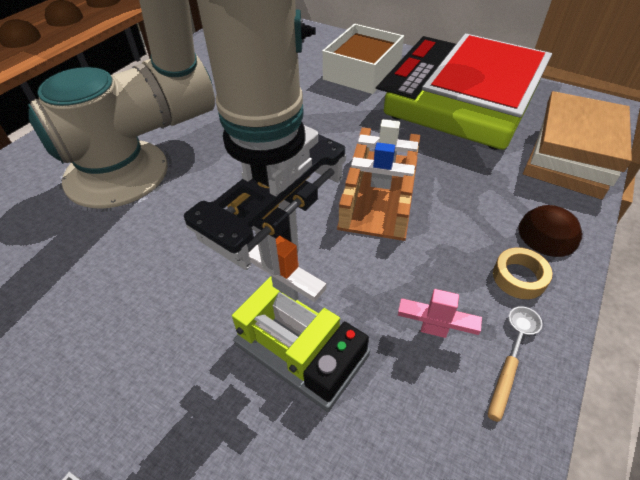

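The gauge is held level over the gap, with its crossbar parallel to the sealer at about (250–325, 250–290). Blue and white are still in the rack. Next is a correction of about -1, -3.5 mm, then lowering.

```bash
python3 -m pendant '{"slide":[[-0.001,-0.0035,0],[0,0,-0.008],[0,0,-0.01],[0,0,-0.01],[0,0,-0.01],[0,0,-0.01],[0,0,-0.01],[0,0,-0.01],[0,0,-0.01],[0,0,-0.008],[0,0,0],[0,0,0]],"spin":[0,0,0,0,0,0,0,0,0,0,0,0]}'
python3 -m pendant '{"slide":[[0,0,-0.002],[0,0,-0.002],[0,0,-0.002],[0,0,-0.002],[0,0,0],[0,0,0],[0,0,0]],"spin":[0,0,0,0,0,0,0]}'
```

```text
t: 7.1
position: [0.5401, -0.1532, 0.1219]
tool_rot: [[0.994, -0.111, -0.001], [-0.111, -0.994, 0.0], [-0.001, -0.0, -1.0]]
force: [-0.2, -0.4, -0.9]
finger_gap: 0.024
finger_force: 30.0
t: 7.68
position: [0.5404, -0.1532, 0.1146]
tool_rot: [[0.994, -0.111, 0.0], [-0.111, -0.994, -0.0], [0.0, 0.0, -1.0]]
force: [-0.2, 0.7, -1.7]
finger_gap: 0.0238
finger_force: 30.0
```

```bash
python3 -m pendant '{"slide":[[0,0,-0.0015],[0,0,-0.0015],[0,0,-0.001],[0,0,-0.001],[0,0,0],[0,0,0]],"spin":[0,0,0,0,0,0]}'
python3 - <<'E'
from h import *
s=snapshot("scene");save("scene3.png",cv2.resize(s["img"][210:410,200:400],(600,600)))
E
```

```text
t: 8.18
position: [0.5402, -0.1532, 0.1094]
tool_rot: [[0.994, -0.111, -0.0], [-0.111, -0.994, -0.0], [-0.0, 0.0, -1.0]]
force: [0.7, 0.3, -1.4]
finger_gap: 0.0239
finger_force: 30.0
```

View pics/scene3.png

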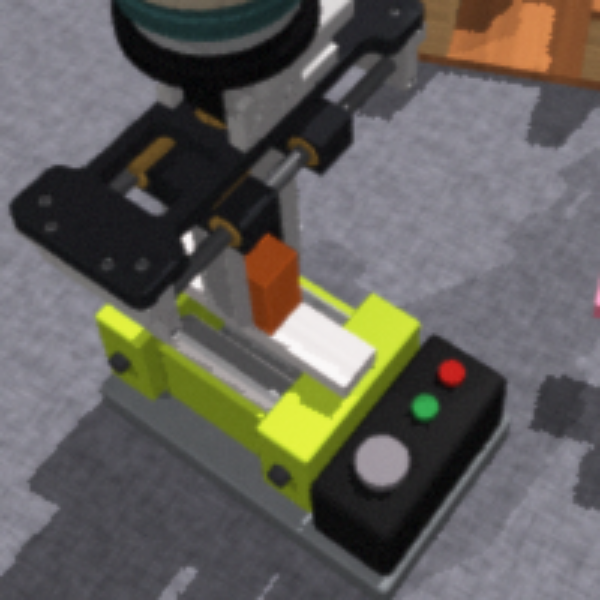

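The crossbar lies across the +x block (crop 330,350), centred over the gap and almost down. I'll ease it down to contact.

```bash
python3 -m pendant '{"slide":[[0,0,-0.001],[0,0,-0.001],[0,0,0],[0,0,0]],"spin":[0,0,0,0]}'
```

```text
t: 8.57
position: [0.5404, -0.1533, 0.1079]
tool_rot: [[0.994, -0.111, 0.001], [-0.111, -0.994, -0.0], [0.001, 0.0, -1.0]]
force: [-0.7, 0.5, 2.4]
finger_gap: 0.0238
finger_force: 30.0
```

Contact: the vertical force changed by about +4 N. One more small step, then open modestly.

```bash
python3 -m pendant '{"slide":[[0,0,-0.0005],[0,0,0],[0,0,0]],"spin":[0,0,0]}'
python3 -m pendant '{"slide":[[0,0,0],[0,0,0],[0,0,0],[0,0,0],[0,0,0],[0,0,0]],"spin":[0,0,0,0,0,0]}' 0.05
python3 -m pendant '{"slide":[[0,0,0.006],[0,0,0.01],[0,0,0.015],[0,0,0.02],[0,0,0.02],[0,0,0.02],[0,0,0.02],[0,0,0.02],[-0.03,0,0],[-0.03,0,0],[-0.03,0,0],[-0.03,0,0]],"spin":[0,0,0,0,0,0,0,0,0,0,0,0]}'
python3 -m pendant '{"slide":[[-0.03,0,0],[-0.03,0,0],[-0.03,0,0],[0,0,0],[0,0,0]],"spin":[0,0,0,0,0]}'
python3 - <<'E'
from h import *
for n in("top","scene"):
    s=snapshot(n);save(n+"4.png",s["img"]);P=cloud(s)
    hsv=cv2.cvtColor(s["img"],cv2.COLOR_RGB2HSV)
    m=(abs(P[...,0]-.54)<.1)&(abs(P[...,1]+.15)<.05)
    w=m&(P[...,2]>.08)&(P[...,2]<.095)&(hsv[...,1]<50)&(hsv[...,2]>140)
    if w.sum()>20: print(n,cv2.minAreaRect((P[w][:,:2]*1000).astype(np.float32)),np.percentile(P[w][:,2],[5,50,95]))
    w=m&(P[...,2]>.125)&(P[...,2]<.14)
    if w.sum()>20: print(n,"top",cv2.minAreaRect((P[w][:,:2]*1000).astype(np.float32)),np.percentile(P[w][:,2],[5,50,95]))
E
```

```text
t: 8.82
position: [0.5405, -0.1533, 0.1079]
tool_rot: [[0.994, -0.111, 0.001], [-0.111, -0.994, -0.0], [0.001, 0.0, -1.0]]
force: [-2.4, 0.2, 5.8]
finger_gap: 0.0239
finger_force: 30.0
t: 9.32
position: [0.5403, -0.1532, 0.1068]
tool_rot: [[0.994, -0.111, -0.0], [-0.111, -0.994, -0.0], [-0.0, 0.0, -1.0]]
force: [0.2, -0.5, -0.1]
finger_gap: 0.05
finger_force: 0.0
t: 10.32
position: [0.4193, -0.1531, 0.239]
tool_rot: [[0.994, -0.11, 0.001], [-0.11, -0.994, -0.001], [0.001, 0.001, -1.0]]
force: [-0.2, -0.6, -0.4]
finger_gap: 0.05
finger_force: 0.0
t: 10.73
position: [0.3298, -0.1533, 0.2392]
tool_rot: [[0.994, -0.113, 0.003], [-0.113, -0.994, -0.002], [0.003, 0.001, -1.0]]
force: [0.4, 0.1, -0.3]
finger_gap: 0.0503
finger_force: 0.0
top ((541.3587646484375, -152.48191833496094), (24.425100326538086, 121.04163360595703), 83.50271606445312) [0.08442765 0.08679336 0.08897864]
top top ((540.8924560546875, -152.49221801757812), (24.5114803314209, 36.329383850097656), 82.7913818359375) [0.12838741 0.13056303 0.13262209]
scene ((540.8370971679688, -152.9723358154297), (25.590152740478516, 120.52546691894531), 83.42134094238281) [0.0841726  0.08591679 0.08752817]
scene top ((540.6620483398438, -153.66021728515625), (24.72331428527832, 36.566524505615234), 82.97779846191406) [0.12659764 0.12970141 0.13122075]
```

View pics/scene4.png

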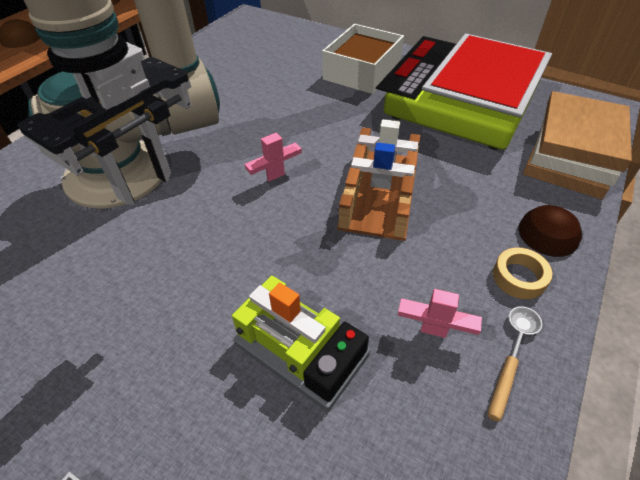

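The gauge sits on both blocks at (285,312), within about 2 mm of the gap's centre and with its crossbar top at 87 mm. Blue (155,384) and white (130,390) are still in the rack, and the arm is clear.

```bash
python3 -c "from station import *; print(close_job())"
```

```text
the job is handed in; nothing more can be done
None
```

The orange gauge stands released in the sealer's jaw gap, its crossbar on both end blocks and about 2 mm off centre; the blue and white gauges are still in the rack, and the job is handed in, though no verdict was returned.

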